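Lift the freshly lacquered spool with the tongs

TASK

The narrow-waisted wooden spool standing on the table has just been lacquered and nothing but the tongs' jaws may touch it: take up the spring tongs, close their jaws on the spool and lift it without letting it topple. Hold it upright and still about 10 cm above the middle of the round cork mat, and finish like that, still squeezing the tongs with the spool in them. Leave everything else on the table where it is.

Things in the scene. Friction and masses are not known exactly. Their poses are not given: they have to be found in the camera images.
- tongs: Steel spring tongs, 180 mm long, 20 mm tall (30 mm at the grip plates), about 88 g, lying so that they open and close in the horizontal plane. Origin: on the centreline at the underside, midway between the grip plates (where to squeeze, near the centre of mass); x along the centreline to the jaws, z up. Pivot block 20 mm across at x = -75 mm; jaws end at x = +96 mm.
- tongs_grip (a point): Point between the two grip plates, 15 mm above the tongs' origin. Plates: 40 mm long (tongs' x), 30 mm tall, outer faces 56 mm apart when open, closing along the tongs' y. A spring opens them: 8 N starts to close them, 11 N on the spool. Squeezed to about 50 mm they sit firmly and the jaws stay open; at the spool's waist they are about 40 mm apart (squeeze with 20 to 50 N); stop at about 32 mm.
- tongs_jaw (a point): Point midway between the two jaws, 83 mm ahead (+x) of the tongs' origin, 9 mm above the underside. Jaws: black pads 26 mm long (x), 18 mm tall from the underside, inner faces 54 mm apart when open; their gap shrinks 2.1 mm per mm that the plates are squeezed (about 41 mm when the plates are 50 mm apart).
- tongs_left: The tongs' left (+y) arm with its grip plate and jaw. Origin on the pivot at the underside; open, its x axis lies along the tongs' x axis; it turns inwards (clockwise from above) by up to 0.16 rad as the tongs close, about 0.11 rad on the spool's waist. Both arms turn equally.
- tongs_right: The tongs' right (-y) arm, mirror image of the left; it turns inwards counter-clockwise from above.
- spool: The lacquered bare wooden spool, standing upright, 50 mm tall, 30 g: flanges 30 mm across and 6 mm thick at foot and head, a cylindrical waist 20 mm across from 6 to 44 mm height. Origin: centre of its underside, z up along its axis. It swaps places with the jar and the thimble.
- mat: Round cork mat lying fixed on the table, 90 mm across, 5 mm thick. Origin: centre of its underside.
- jar: Closed glass button jar with metal cap, 56 mm across, 55 mm tall. Bystander. Origin: centre of its underside.
- thimble: Stainless thimble, 21 mm across, 25 mm tall. Bystander. Origin: centre of its underside.
- gauge: Flat aluminium sewing gauge, 150 x 22 x 3 mm with a small dark slider. Bystander. Origin: centre of its underside, x along its length.
- tape: Round white tape-measure case, 54 mm across, 18 mm tall. Bystander. Origin: centre of its underside.
- mushroom: Dark wooden darning mushroom on its foot, 60 mm across, 71 mm tall. Bystander. Origin: centre of its underside.
Things that resemble listed ones, but are neither listed nor needed, are in the scene too. Of the things shaped like the tongs, the steel one is meant.

How it is judged:
By the outcome, as a careful person would: the job done as asked, in the order asked, and still so for the second after the job is handed in, while the arm keeps its last pose, push and grip.
It also fails if it takes over 38 s, if anything falls off the work surface, if the arm or the gripper's body presses on something with over 40 N, if the wrist force passes 120 N, or if a joint passes its speed limit or range.

ROBOT

A 7-joint arm with a two-finger parallel gripper is mounted at the origin on the work surface. World frame = base frame: x ahead of the robot, y to its left, z up, the work surface at z = 0. Lengths are in m, angles in rad, forces in N, time in s.
With the tool pointing down it reaches from about 0.35 to 0.9 m from the base axis. Payload 8.1 kg.
Tool frame: the origin (TCP) lies at the very end of the fingers, on their centre line; the grasp point (between the pads) lies 19 mm behind it; z points along the fingers, x is the direction in which the jaws open and shut, and the axes are right-handed (so a half turn about z gives the same grasp; the last joint's range is limited). The gripper opens to 92 mm and grips with 3 to 60 N. Pads are 19 mm wide; open, the fingers measure 130 mm over their backs; the gripper's body (75 mm by 190 mm) begins 47 mm behind the grasp point.
Start: joints at [-1.207, 0.434, 0.025, 1.573, -0.012, 1.134, -0.075], TCP at [0.281, 0.558, 0.227] pointing down, gripper open.
Joint ranges: [-2.62, 2.62], [-0.44, 2.09], [-1.27, 1.32], [0.08, 2.57], [-1.32, 4.46], [0.12, 2], [-2.74, 2.74]. Speed limits (rad/s): [2.22, 2.22, 3.01, 3.01, 3.14, 3.14, 3.14].

INTERFACE

Orientations are given as a rotation vector (axis times angle).
In Python, from cell import status, viewer, arm gives the robot as it stands.
- The arm moves only by the tool jog_arm, never from a script. Its argument "commands" is text: rows parted by semicolons, each of 7 numbers parted by spaces: the closure, from -1 (fully open) to 1 (shut), then the shift along the world's x, y, z normalised to -1 to 1, where 1 is 0.3 m, then the turn, a rotation vector about the world's x, y, z normalised to -1 to 1, where 1 is 2 pi rad. In form: jaw dx dy dz wx wy wz; .... A call has exactly 5 rows; each row shifts and turns the commanded pose from where the row before left it; what a row does not reach is not made up. A row lasts 1/10 s, in which the tool goes at most 50 mm and 8.59 degrees, less where a joint would pass 70% of its speed; a pose out of reach is approached as far as the arm can. A call with a number of a shift or a turn outside -1 to 1 is refused whole. A call with a gripper value outside its range is refused whole. The fingers move at their own pace and stop on an object; "force" is the grip in N (left out, the last holds). Time passes only in rows, so rows that do not move let the fingers close, or fill a call up. It gives the time, the measured TCP pose, the force and the opening at its end, in the units of the state.
- status.observe(): the state, without advancing time (a new reading comes with each control period).
- viewer.get_image(name): name is "scene" or "top" or "wrist"; returns a dict with "pixels" (480x640x3 uint8, red, green, blue), "z_map" (480x640 float32, m along the optical axis (not along the pixel's ray), 0 where there is no reading), "camera_matrix" (3x3 intrinsics, pixels), "R" (3x3) and "t" (3): a world point X has camera coordinates R X + t. Camera axes: x right, y down, z forward; pixel columns grow to the right and rows downward; lengths in m; the calibration is good to about 2 mm. A picture is of the moment at which its call begins.
- arm.sign_off(): hands the job in, once; it reports no verdict.
The state is a dict: "clock": time; "joints": joint angles; "dq": joint speeds; "joint_efforts": joint torques, N m; "position": TCP position; "ee_rot": TCP orientation; "force": force on the tool from outside, world axes, zero at the start; "ft_torque": the same for the moment, N m; "width": opening from 0.0 (shut) to 1.0 (fully open).
Only numpy, scipy, OpenCV 4.12 (cv2) and the standard library are available. Lean on these libraries where they do the work, as an engineer would, in place of code of your own. Each camera call takes 0.05 s, during which the arm holds its last target. There are 200 camera calls.

## Working session

There is one attempt and no reset: what is moved stays moved. The work goes in short steps, Python scripts to look and compute and a tool call to move; the robot and the scene stay as the last step left them, time stands still between calls to the robot, and variables do not carry over. Pictures are saved under pics/ and viewed, about 8 in all and at most 12, crops included, and the job is handed in when it is done.

Besides the shell and the picture viewer there is one more tool, called after ">>>" by a JSON object that holds its "method" and its "body", one argument or row to a line. jog_arm: Moves the arm, as the interface text tells. Scaled input: -1 to 1 covers 0.3 m each way for a shift and 2 pi rad each way for a turn. Its arguments: {"type":"object","properties":{"commands":{"type":"string"},"force":{"type":"number"}},"required":["commands"]}

```bash
mkdir -p pics; ls
cat > h.py <<'E'
import numpy as np, cv2
from cell import status, viewer, arm
def grab(name, tag):
    d=viewer.get_image(name); cv2.imwrite(f'pics/{tag}.png', d['pixels'][:,:,::-1]); np.savez(f'pics/{tag}.npz',**d); return d
def ray(d,u,v,z):
    K,R,t=d['camera_matrix'],d['R'],d['t']; c=-R.T@t
    r=R.T@np.linalg.inv(K)@np.array([u,v,1.]); return c+r*(z-c[2])/r[2]
def proj(d,X):
    p=d['camera_matrix']@(d['R']@np.array(X)+d['t']); return p[:2]/p[2]
E
python3 - <<'E'
from h import *
print(status.observe())
for n in ['top','scene']:
    d=grab(n,n+'0'); print(n,-d['R'].T@d['t'],d['camera_matrix'].ravel()[[0,2,4,5]])
E
```

```text
pics
{'clock': 0.0, 'joints': array([-1.20660983,  0.43524289,  0.02499095,  1.5741467 , -0.01162028,
        1.13397142, -0.07508192]), 'dq': array([ 0.00014691, -0.00020003,  0.00068503,  0.00074528,  0.00072585,
       -0.00169863,  0.00029565]), 'joint_efforts': array([ 7.05928360e-04, -6.67846441e+01,  9.85373743e-01, -3.14463830e+01,
       -6.06004405e-02,  4.28175833e-02,  1.58176908e-04]), 'position': array([0.281079  , 0.55763428, 0.22591362]), 'ee_rot': array([ 2.67422899e+00,  1.64682758e+00, -2.04991840e-03]), 'force': array([0.13404103, 0.1373134 , 0.55368535]), 'ft_torque': array([ 0.01043958, -0.00856117, -0.00708877]), 'width': 0.9995961171331273}
top [0.42190913 0.00971419 0.93102486] [434.24710909 322.80398757 434.24710909 246.07574762]
scene [0.94168557 0.13216762 0.78890747] [433.88378394 317.56346457 433.88378394 240.20878821]
```

View pics/top0.png

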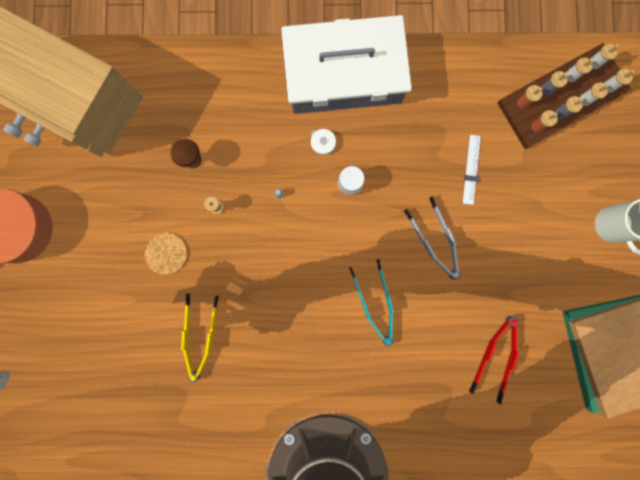

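View pics/scene0.png

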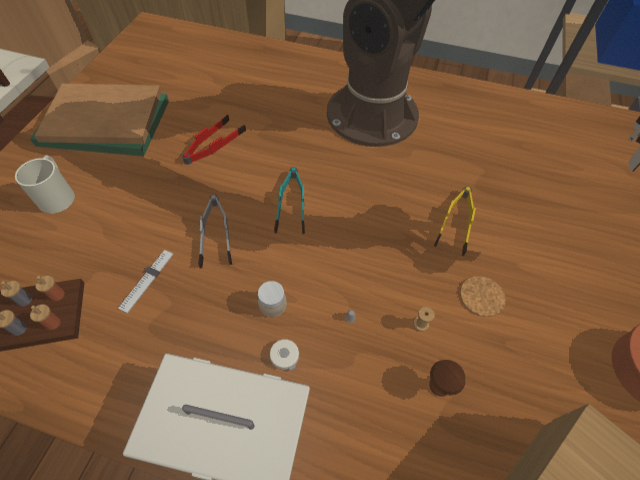

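Top view: four tongs – yellow (198,340), teal (378,305), red (500,360), grey/steel (435,240). The grey one is the steel one (bare metal, others painted). The spool is at (213,205), and the mat at (166,253). The corked things in the rack at (575,90) are lookalikes. I'll confirm with a crop and measure.

Run:
```python
from h import *
d=dict(np.load('pics/top0.npz')); im=d['pixels'][:,:,::-1].copy()
a=cv2.resize(im[190:290,390:480],(400,444),interpolation=cv2.INTER_CUBIC)
b=cv2.resize(im[120:290,135:305],(400,400),interpolation=cv2.INTER_CUBIC); b=cv2.copyMakeBorder(b,0,44,0,0,cv2.BORDER_CONSTANT)
cv2.imwrite('pics/crop1.png',np.hstack([a,b]))
K,R,t=d['camera_matrix'],d['R'],d['t']; Z=d['z_map']
v,u=np.mgrid[:480,:640]
P=(np.stack([u,v,np.ones_like(u)],-1)@np.linalg.inv(K).T*Z[...,None]-t)@R
np.save('pics/P.npy',P)
hsv=cv2.cvtColor(im,cv2.COLOR_BGR2HSV)
tab=P[300:320,250:330,2]; print('table z',np.median(tab))
# objects by height
for n,(uu,vv,r) in dict(spool=(213,205,14),mat=(166,253,26),jar=(351,180,18),thimble=(279,193,8),tape=(323,141,17),mush=(185,153,20),gauge=(472,170,36)).items():
    m=((u-uu)**2+(v-vv)**2<r*r)&(Z>0); z=P[...,2]; h=np.percentile(z[m],97)
    top=m&(z>h-0.006); q=P[top]; print(n,'h',h.round(4),'mid',((q.max(0)+q.min(0))/2).round(4),'ext',np.ptp(q,axis=0).round(4),top.sum())
s=hsv[190:290,390:480,1]; hh=P[190:290,390:480,2]
m=(s<90)&(hh>-1); 
q=P[190:290,390:480][m]; print('grey px',m.sum(), np.percentile(q[:,2],[5,50,95]))
```

```text
table z 0.00048232591640425275
spool h 0.0525 mid [0.562  0.2343 0.0509] ext [0.029  0.0288 0.0067] 170
mat h 0.0081 mid [0.4649 0.3412 0.0068] ext [0.1072 0.1073 0.0092] 1461
jar h 0.0576 mid [ 0.6121 -0.0531  0.0556] ext [0.0485 0.0472 0.008 ] 457
thimble h 0.0256 mid [0.5911 0.1001 0.0239] ext [0.0132 0.0126 0.0082] 37
tape h 0.0194 mid [0.7008 0.0042 0.0174] ext [0.05   0.0515 0.0081] 453
mush h 0.0714 mid [0.6648 0.2884 0.0704] ext [0.0472 0.0467 0.0098] 336
gauge h 0.0056 mid [ 0.641  -0.3191  0.0053] ext [0.1545 0.1535 0.0114] 2983
grey px 943 [-0.00040228  0.01631167  0.03052637]
```

View pics/crop1.png

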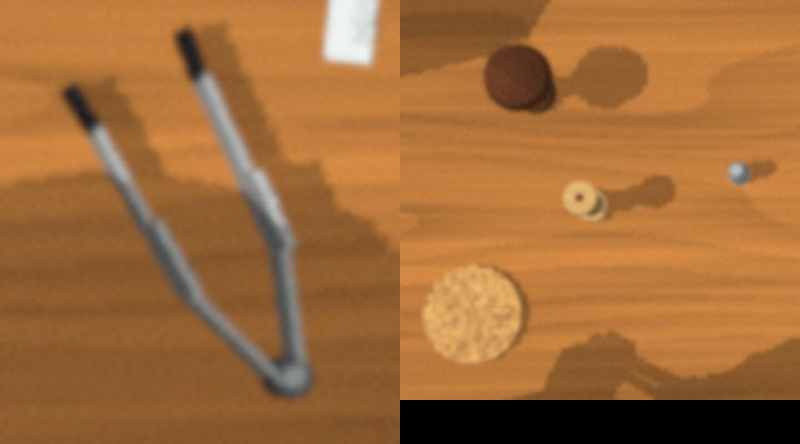

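The crop confirms the steel tongs: bare grey arms, black jaw pads at about (409,214) and (433,202), pivot at (455,275). The spool head is at about (212,204), with the foot visible below it. Next I'll get the tongs' pose from the masks.

```bash
cat >> h.py <<'E'
def tongs(d,box,pads_v=70):
    u0,v0,u1,v1=box; im=d['pixels'][:,:,::-1].copy(); hsv=cv2.cvtColor(im,cv2.COLOR_BGR2HSV)
    m=((hsv[...,2]<pads_v)).astype(np.uint8); mm=np.zeros_like(m); mm[v0:v1,u0:u1]=m[v0:v1,u0:u1]
    n,l,s,c=cv2.connectedComponentsWithStats(mm); return [(s[i],c[i],ray(d,*c[i],0.018)) for i in range(1,n) if s[i][4]>12]
E
python3 - <<'E'
from h import *
d=dict(np.load('pics/top0.npz')); P=np.load('pics/P.npy')
for r in tongs(d,(395,190,445,225)): print(r[0],r[1].round(1),r[2].round(4))
p=ray(d,455.2,275.1,0.02); print('pivot',p)
hsv=cv2.cvtColor(d['pixels'],cv2.COLOR_RGB2HSV)
S=hsv[...,1]; m=np.zeros((480,640),bool); m[190:290,390:470]=True
z=P[...,2]; g=m&(z>0.024)&(z<.05)   # grip plates
n,l,s,c=cv2.connectedComponentsWithStats(g.astype(np.uint8))
for i in range(1,n):
    if s[i][4]>4: print('plate',s[i],ray(d,*c[i],0.03).round(4))
for n,(uu,vv) in dict(spool=(212,204)).items(): pass
# spool via scene image & mat by colour
sc=dict(np.load('pics/scene0.npz'))
for nm,dd in(('top',d),('scene',sc)):
    for X in ([.562,.2343,.05],[.562,.2343,0],[.465,.341,.005]): print(nm,proj(dd,X).round(1))
E
```

```text
[430 197   5  10  24] [432.4 201.5] [ 0.5695 -0.227   0.018 ]
[405 210   7   9  24] [407.8 213.8] [ 0.5436 -0.1741  0.018 ]
pivot [ 0.41349642 -0.27082235  0.02      ]
plate [446 229  10  18  59] [ 0.4919 -0.2603  0.03  ]
plate [424 240  11  17  54] [ 0.4701 -0.2143  0.03  ]
plate [454 273   4   5  10] [ 0.4132 -0.2686  0.03  ]
top [210.9 204.1]
top [216.8 207.7]
top [165.8 252.8]
scene [426.6 313. ]
scene [420.8 323.6]
scene [482.3 295. ]
```

Tongs: grip at (0.481,−0.237), heading about 26.2°, pivot-to-jaw distance 159 mm against 158 expected. Keeping that heading also suits the spool (0.562,0.234) and the mat (0.465,0.341). To start, a transit with a −127° turn in total.

>>> {"method": "jog_arm", "body": {
  "commands": "-1 0.03 -0.13 0 0 0 -0.0176; -1 0.03 -0.13 0 0 0 -0.0176; -1 0.03 -0.13 0 0 0 -0.0176; -1 0.03 -0.13 0 0 0 -0.0176; -1 0.03 -0.13 0 0 0 -0.0176"
}}

```text
clock: 0.6
position: [0.3263, 0.3613, 0.2264]
ee_rot: [3.025, 0.848, -0.001]
force: [-0.2, 0.1, 0.6]
width: 0.998
```

>>> {"method": "jog_arm", "body": {
  "commands": "-1 0.0344 -0.133 0 0 0 -0.0176; -1 0.0344 -0.133 0 0 0 -0.0176; -1 0.0344 -0.133 0 0 0 -0.0176; -1 0.0344 -0.133 0 0 0 -0.0176; -1 0.0344 -0.133 0 0 0 -0.0176"
}}

```text
clock: 1.1
position: [0.3778, 0.1619, 0.2267]
ee_rot: [-3.141, 0.01, 0.0]
force: [0.4, 0.5, 0.6]
width: 0.999
```

>>> {"method": "jog_arm", "body": {
  "commands": "-1 0.0344 -0.133 0 0 0 -0.0176; -1 0.0344 -0.133 0 0 0 -0.0176; -1 0.0344 -0.133 0 0 0 -0.0176; -1 0.0344 -0.133 0 0 0 -0.0176; -1 0.0344 -0.133 0 0 0 -0.0176"
}}

```text
clock: 1.6
position: [0.4294, -0.0375, 0.2268]
ee_rot: [-3.019, 0.867, -0.0]
force: [0.7, 0.0, 0.5]
width: 0.998
```

>>> {"method": "jog_arm", "body": {
  "commands": "-1 0.0344 -0.133 -0.05 0 0 -0.0176; -1 0.0344 -0.133 -0.05 0 0 -0.0176; -1 0.0344 -0.133 -0.05 0 0 -0.0176; -1 0.0344 -0.133 -0.05 0 0 -0.0176; -1 0.0344 -0.133 -0.05 0 0 -0.0176"
}}

```text
clock: 2.1
position: [0.4812, -0.2368, 0.1508]
ee_rot: [2.669, -1.658, -0.001]
force: [1.1, 1.5, 0.5]
width: 0.996
```

Run:
```python
from h import *
print({k:np.round(v,4) for k,v in status.observe().items() if k in('clock','joints','position','ee_rot')})
d=grab('wrist','w1'); print(-d['R'].T@d['t'])
print(proj(d,[.481,-.2373,.03]),proj(d,[.4135,-.2708,.02]),proj(d,[.5566,-.2006,.018]))
```

```text
{'clock': np.float64(2.1), 'joints': array([-0.1944,  0.4441,  0.7623,  1.9273, -0.3822,  0.9197, -0.3555]), 'position': array([ 0.4812, -0.2368,  0.1508]), 'ee_rot': array([ 2.6685e+00, -1.6578e+00, -6.0000e-04])}
[ 0.55810174 -0.20002502  0.30912987]
[318.40739873 233.99548248] [318.64024765 315.72524089] [319.1998739  117.85108882]
```

View pics/w1.png

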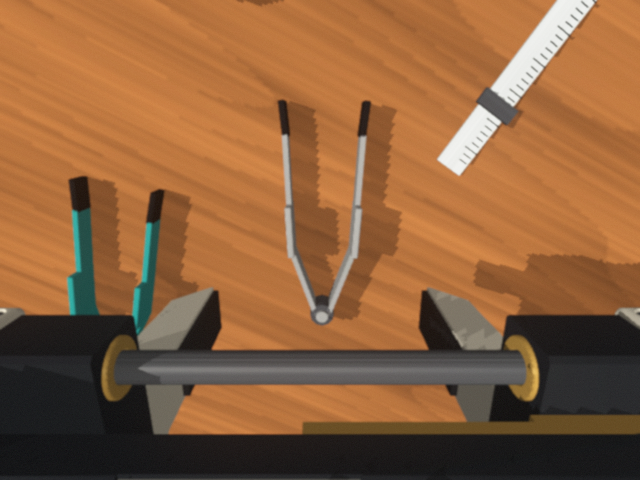

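Wrist view: pivot at about (321,313), jaw pads at about (284,118) and (365,118), nearly centred between the fingers. Refining the pose from this view.

Run:
```python
from h import *
d=dict(np.load('pics/w1.npz')); o=status.observe()['position']
r=[x for x in tongs(d,(270,90,380,145)) ]
for x in r: print(x[0],x[1].round(1),x[2].round(4))
hsv=cv2.cvtColor(d['pixels'],cv2.COLOR_RGB2HSV)
m=np.zeros((480,640),np.uint8); m[300:327,300:342]=hsv[300:327,300:342,1]<70
n,l,s,c=cv2.connectedComponentsWithStats(m); i=1+np.argmax(s[1:,4]); print(s[i],c[i])
pv=ray(d,321,314.5,.021); j=(r[0][2]+r[1][2])/2
print('pivot',pv,'jaw',j,'yaw',np.degrees(np.arctan2(*(j-pv)[1::-1])),np.linalg.norm((j-pv)[:2]))
m=np.zeros((480,640),np.uint8); m[200:262,275:370]=(hsv[200:262,275:370,1]<70)
for row in (212,235,255):
    us=np.where(m[row])[0]; print(row,us.min(),us.max(),us)
u=(j-pv)[:2];u/=np.linalg.norm(u); print('grip est',pv[:2]+.075*u, j[:2]-.083*u, 'tool yaw', np.degrees(2*np.arctan2(-1.6578,2.6685)))
print(proj(d,o))
```

```text
[279 101  10  34 234] [283.7 116.9] [ 0.5458 -0.1773  0.018 ]
[358 102  12  34 244] [363.8 118.1] [ 0.5707 -0.2296  0.018 ]
[308 300  29  25 528] [321.68371212 310.27083333]
pivot [ 0.41591924 -0.27182321  0.021     ] jaw [ 0.5582661  -0.20344703  0.018     ] yaw 25.657257290847003 0.15791748536266703
212 285 361 [285 286 287 288 289 290 291 292 352 353 354 355 356 357 358 359 360 361]
235 286 359 [286 287 288 289 290 291 292 293 294 350 351 352 353 354 355 356 357 358
 359]
255 288 357 [288 289 290 291 292 293 294 295 296 297 298 346 347 348 349 350 351 352
 353 354 355 356 357]
grip est [ 0.48352426 -0.2393492 ] [ 0.48344988 -0.23938493] tool yaw -63.701060253971995
[329.9971478  314.71811053]
```

>>> {"method": "jog_arm", "body": {
  "commands": "-1 0.003 -0.005 -0.08 0 0 0; -1 0 0 -0.08 0 0 0; -1 0 0 -0.08 0 0 0; -1 0 0 -0.08 0 0 0; -1 0 0 -0.08 0 0 0"
}}

```text
clock: 2.65
position: [0.4818, -0.2366, 0.0306]
ee_rot: [2.672, -1.652, -0.001]
force: [0.5, -0.1, 0.1]
width: 0.996
```

>>> {"method": "jog_arm", "body": {
  "commands": "-1 0 0 -0.035 0 0 0; -1 0 0 -0.035 0 0 0; -1 0 0 -0.02 0 0 0; -0.09 0 0 0 0 0 0; -0.09 0 0 0 0 0 0",
  "force": 20
}}

```text
clock: 3.15
position: [0.4823, -0.2371, 0.0053]
ee_rot: [-2.672, 1.652, -0.001]
force: [0.4, -1.0, 0.3]
width: 0.874
```

>>> {"method": "jog_arm", "body": {
  "commands": "-0.09 0 0 0 0 0 0; -0.09 0 0 0 0 0 0; -0.09 0 0 0 0 0 0; -0.09 0 0 0 0 0 0; -0.09 0 0 0 0 0 0"
}}

```text
clock: 3.65
position: [0.4827, -0.2371, 0.0052]
ee_rot: [-2.672, 1.652, -0.002]
force: [0.5, 0.1, 5.4]
width: 0.551
```

Run:
```python
from h import *
print({k:np.round(v,4) for k,v in status.observe().items() if k in('clock','force','position','width')})
d=grab('wrist','w2')
```

```text
{'clock': np.float64(3.65), 'position': array([ 0.4827, -0.2371,  0.0052]), 'force': array([0.5165, 0.0791, 5.418 ]), 'width': np.float64(0.5505)}
```

View pics/w2.png

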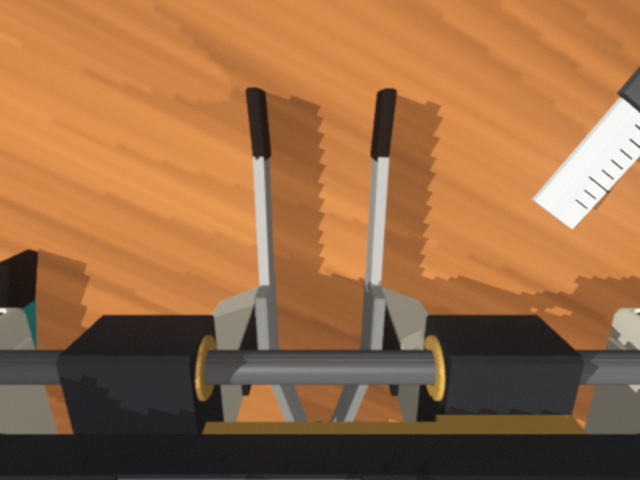

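Both plates are between the fingers, and the jaws are open at (258,125) and (384,125). Width is 50.6 mm. Lifting.

>>> {"method": "jog_arm", "body": {
  "commands": "-0.09 0 0 0.03 0 0 0; -0.09 0 0 0.06 0 0 0; -0.09 0 0 0.08 0 0 0; -0.09 0 0 0.08 0 0 0; -0.09 0 0 0.08 0 0 0"
}}

```text
clock: 4.2
position: [0.481, -0.2367, 0.1048]
ee_rot: [2.671, -1.653, -0.002]
force: [0.8, -0.2, -0.8]
width: 0.548
```

>>> {"method": "jog_arm", "body": {
  "commands": "-0.09 0 0.02 0 0 0 0; -0.09 -0.01 0.06 0 0 0 0; -0.09 -0.01 0.1 0 0 0 0; -0.09 -0.01 0.1 0 0 0 0; -0.09 -0.01 0.1 0 0 0 0"
}}

```text
clock: 4.7
position: [0.4687, -0.1214, 0.1031]
ee_rot: [2.671, -1.652, -0.003]
force: [0.1, 0.9, -0.6]
width: 0.546
```

>>> {"method": "jog_arm", "body": {
  "commands": "-0.09 -0.01 0.1 0 0 0 0; -0.09 -0.01 0.1 0 0 0 0; -0.09 -0.01 0.1 0 0 0 0; -0.09 -0.01 0.1 0 0 0 0; -0.09 -0.01 0.1 0 0 0 0"
}}

```text
clock: 5.2
position: [0.4536, 0.0285, 0.1032]
ee_rot: [2.671, -1.652, -0.002]
force: [1.2, 0.3, -0.3]
width: 0.551
```

>>> {"method": "jog_arm", "body": {
  "commands": "-0.09 -0.013 0.12 0 0 0 0; -0.09 -0.013 0.12 0 0 0 0; -0.09 -0.013 0.12 0 0 0 0; -0.09 -0.013 0.08 0 0 0 0; -0.09 -0.013 0.03 0 0 0 0"
}}

```text
clock: 5.7
position: [0.4341, 0.1706, 0.103]
ee_rot: [2.674, -1.646, -0.002]
force: [0.5, -0.1, -1.2]
width: 0.544
```

>>> {"method": "jog_arm", "body": {
  "commands": "-0.09 0 0 0 0 0 0; -0.09 0 0 0 0 0 0; -0.09 0 0 -0.06 0 0 0; -0.09 0 0 -0.06 0 0 0; -0.09 0 0 0 0 0 0"
}}

```text
clock: 6.2
position: [0.4346, 0.1659, 0.0664]
ee_rot: [2.667, -1.655, -0.002]
force: [-0.3, 0.1, -0.4]
width: 0.547
```

Run:
```python
from h import *
o=status.observe(); print({k:np.round(v,4) for k,v in o.items() if k in('clock','force','position','width','ee_rot')})
t=grab('top','t1'); s=grab('scene','s1'); w=grab('wrist','w3')
p=proj(t,[.508,.208,.07]); print(p)
f=lambda im,c,h,k: cv2.resize(im[int(c[1])-h:int(c[1])+h,int(c[0])-h:int(c[0])+h,::-1],(k,k),interpolation=cv2.INTER_CUBIC)
c2=proj(s,[.53,.21,.05]); print(c2)
cv2.imwrite('pics/c3.png',np.hstack([f(t['pixels'],(220,220),60,400),f(s['pixels'],(420,285),60,400)]))
```

```text
{'clock': np.float64(6.2), 'position': array([0.4346, 0.1659, 0.0664]), 'ee_rot': array([ 2.6670e+00, -1.6546e+00, -1.6000e-03]), 'force': array([-0.2918,  0.0774, -0.365 ]), 'width': np.float64(0.5467)}
[221.3378297  229.34272743]
[416.72878933 294.39946803]
```

View pics/c3.png

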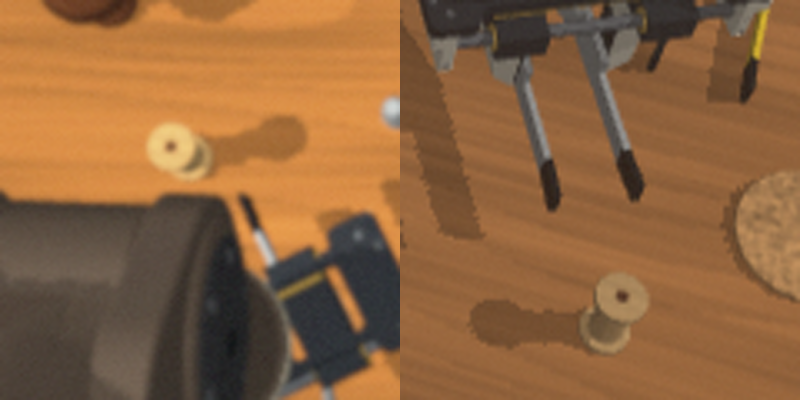

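Run:
```python
from h import *
t,s,w=[dict(np.load(f'pics/{n}.npz')) for n in('t1','s1','w3')]
zt=.079
for nm,d,box in(('scene',s,(395,262,440,295)),('top',t,(228,215,240,232)),('wrist',w,(230,60,400,190))):
    for x in tongs(d,box,75): print(nm,x[0],x[1].round(1),ray(d,*x[1],zt-.003).round(4))
    print('  pred R,L',proj(d,[.5186,.181,zt-.003]).round(1),proj(d,[.4978,.2232,zt-.003]).round(1))
for nm,d,T,R in(('scene',s,(426,314),14),('top',t,(211.5,204),14),('wrist',w,None,60)):
    hsv=cv2.cvtColor(d['pixels'],cv2.COLOR_RGB2HSV)
    pr=proj(d,[.562,.2343,.05]); print(nm,'pred head',pr.round(1),proj(d,[.562,.2343,0]).round(1))
    u,v=np.round(pr).astype(int); sub=hsv[v-R:v+R,u-R:u+R]
    m=((sub[...,2]>150)&(sub[...,1]<140)).astype(np.uint8)
    n,l,st,c=cv2.connectedComponentsWithStats(m)
    for i in range(1,n):
        if st[i][4]>40: print('  blob',st[i],c[i]+[u-R,v-R],ray(d,*(c[i]+[u-R,v-R]),.05).round(4))
w_=w['pixels'][:,:,::-1]; cv2.imwrite('pics/w3.png',w_)
```

```text
bash:   809 Segmentation fault         python3 - <<'E'
from h import *
t,s,w=[dict(np.load(f'pics/{n}.npz')) for n in('t1','s1','w3')]
zt=.079
for nm,d,box in(('scene',s,(395,262,440,295)),('top',t,(228,215,240,232)),('wrist',w,(230,60,400,190))):
    for x in tongs(d,box,75): print(nm,x[0],x[1].round(1),ray(d,*x[1],zt-.003).round(4))
    print('  pred R,L',proj(d,[.5186,.181,zt-.003]).round(1),proj(d,[.4978,.2232,zt-.003]).round(1))
for nm,d,T,R in(('scene',s,(426,314),14),('top',t,(211.5,204),14),('wrist',w,None,60)):
    hsv=cv2.cvtColor(d['pixels'],cv2.COLOR_RGB2HSV)
    pr=proj(d,[.562,.2343,.05]); print(nm,'pred head',pr.round(1),proj(d,[.562,.2343,0]).round(1))
    u,v=np.round(pr).astype(int); sub=hsv[v-R:v+R,u-R:u+R]
    m=((sub[...,2]>150)&(sub[...,1]<140)).astype(np.uint8)
    n,l,st,c=cv2.connectedComponentsWithStats(m)
    for i in range(1,n):
        if st[i][4]>40: print('  blob',st[i],c[i]+[u-R,v-R],ray(d,*(c[i]+[u-R,v-R]),.05).round(4))
w_=w['pixels'][:,:,::-1]; cv2.imwrite('pics/w3.png',w_)
E
```

View pics/w3.png

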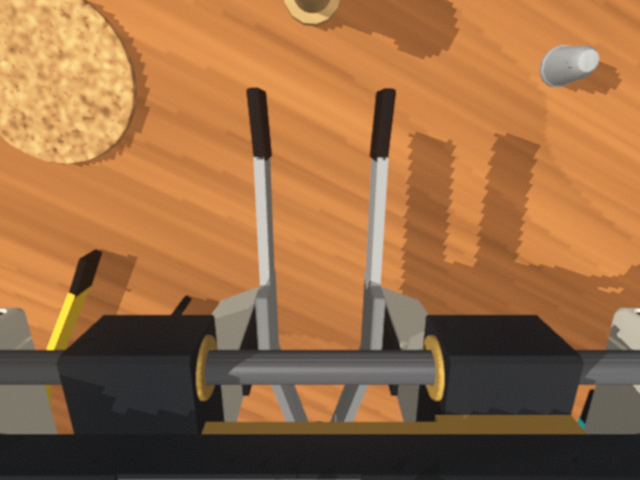

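```bash
python3 -u - <<'E'
from h import *
t,s,w=[dict(np.load(f'pics/{n}.npz')) for n in('t1','s1','w3')]
zt=.079
for nm,d,box in(('scene',s,(395,262,440,295)),('top',t,(228,215,240,232)),('wrist',w,(230,60,400,190))):
    for x in tongs(d,box,75): print(nm,x[0],x[1].round(1),ray(d,*x[1],zt-.003).round(4))
    print('  pred R,L',proj(d,[.5186,.181,zt-.003]).round(1),proj(d,[.4978,.2232,zt-.003]).round(1))
R=14
for nm,d in(('scene',s),('top',t)):
    hsv=cv2.cvtColor(d['pixels'],cv2.COLOR_RGB2HSV)
    pr=proj(d,[.562,.2343,.05]); print(nm,'pred head',pr.round(1),proj(d,[.562,.2343,0]).round(1))
    u,v=np.round(pr).astype(int); K=d['pixels'][v-R:v+R,u-R:u+R].astype(int); sub=hsv[v-R:v+R,u-R:u+R]
    m=((sub[...,1]<125)&(sub[...,2]>130)).astype(np.uint8)
    n,l,st,c=cv2.connectedComponentsWithStats(m)
    for i in range(1,n):
        if st[i][4]>20: print('  blob',st[i]+[u-R,v-R,0,0,0],c[i]+[u-R,v-R],ray(d,*(c[i]+[u-R,v-R]),.05).round(4))
E
```

```text
scene [425 270   8  15  71] [428.6 276.8] [0.5013 0.2219 0.076 ]
scene [402 273   6  15  61] [404.6 279.7] [0.5214 0.18   0.076 ]
  pred R,L [405.4 278.6] [429.6 275.5]
top [233 220   4   8  13] [234.6 223.3] [0.5192 0.1805 0.076 ]
  pred R,L [234.3 223.6] [212.9 234.2]
wrist [ 248   89   23   72 1159] [259.1 123. ] [0.5001 0.2225 0.076 ]
wrist [ 371   89   24   71 1159] [382.2 122.9] [0.5206 0.1812 0.076 ]
  pred R,L [380.2 128.1] [254.9 127.7]
scene pred head [426.6 313. ] [420.8 323.6]
  blob [419 307  15  20 174] [426.09195402 314.82758621] [0.566  0.2341 0.05  ]
top pred head [210.9 204.1] [216.8 207.7]
  blob [205 198  13  12 100] [211.06 203.43] [0.5633 0.234  0.05  ]
```

Jaw mid is about (0.5095,0.202), spool (0.5625,0.234): 62 mm ahead and about 5 mm to the left. Align and lower to waist height first.

>>> {"method": "jog_arm", "body": {
  "commands": "-0.09 -0.007 0.015 -0.03 0 0 0; -0.09 0 0 -0.04 0 0 0; -0.09 0 0 -0.04 0 0 0; -0.09 0 0 -0.04 0 0 0; -0.09 0 0 0 0 0 0"
}}

```text
clock: 6.85
position: [0.4323, 0.172, 0.021]
ee_rot: [2.669, -1.651, -0.002]
force: [0.4, 0.6, 0.6]
width: 0.541
```

>>> {"method": "jog_arm", "body": {
  "commands": "-0.09 0 0 0 0 0 0; -0.09 0 0 0 0 0 0; -0.09 0 0 0 0 0 0; -0.09 0 0 0 0 0 0; -0.09 0 0 0 0 0 0"
}}

```text
clock: 7.35
position: [0.4335, 0.1728, 0.023]
ee_rot: [-2.672, 1.652, -0.0]
force: [0.3, -0.8, -1.9]
width: 0.55
```

```bash
python3 -u - <<'E'
from h import *
o=status.observe(); print({k:np.round(v,4) for k,v in o.items() if k in('clock','force','position','width','ee_rot')})
t,s,w=grab('top','t2'),grab('scene','s2'),grab('wrist','w4')
for nm,d,box in(('scene',s,(380,262,440,315)),('wrist',w,(230,60,400,190))):
    for x in tongs(d,box,75): print(nm,x[0],x[1].round(1),ray(d,*x[1],o['position'][2]+.01).round(4))
f=lambda im,c,h,k: cv2.resize(im[int(c[1])-h:int(c[1])+h,int(c[0])-h:int(c[0])+h,::-1],(k,k),interpolation=cv2.INTER_CUBIC)
cv2.imwrite('pics/c4.png',np.hstack([cv2.resize(w['pixels'][:300,130:430,::-1],(400,400)),f(s['pixels'],(420,300),50,400)]))
E
```

```text
{'clock': np.float64(7.35), 'position': array([0.4335, 0.1728, 0.023 ]), 'ee_rot': array([-2.6716e+00,  1.6521e+00, -2.0000e-04]), 'force': array([ 0.2579, -0.801 , -1.9366]), 'width': np.float64(0.5501)}
scene [424 281   7  15  60] [427.  287.7] [0.4999 0.2284 0.033 ]
scene [402 284   6  15  57] [404.1 290.8] [0.5206 0.1869 0.033 ]
wrist [ 248   89   23   71 1149] [259.1 122.7] [0.4979 0.2286 0.033 ]
wrist [ 370   89   25   71 1179] [382.1 123.5] [0.518  0.1878 0.033 ]
```

View pics/c4.png

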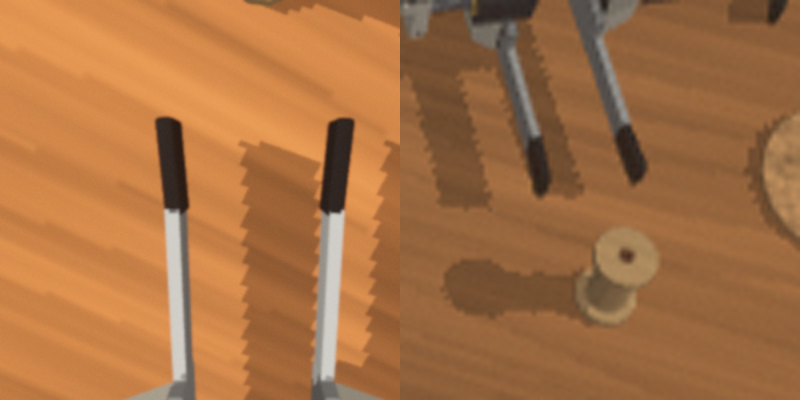

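>>> {"method": "jog_arm", "body": {
  "commands": "-0.09 0.02 0.01 0 0 0 0; -0.09 0.025 0.012 0 0 0 0; -0.09 0.025 0.012 0 0 0 0; -0.09 0.02 0.01 0 0 0 0; -0.09 0 0 0 0 0 0"
}}

```text
clock: 8.0
position: [0.4617, 0.1864, 0.0227]
ee_rot: [-2.672, 1.652, -0.002]
force: [0.5, 0.4, -1.3]
width: 0.546
```

```bash
cat >> h.py <<'E'
def look():
    o=status.observe(); print({k:np.round(v,4) for k,v in o.items() if k in('clock','force','position','width')})
    s,w=grab('scene',f"s{o['clock']:.2f}"),grab('wrist',f"w{o['clock']:.2f}")
    f=lambda im,c,h,k: cv2.resize(im[int(c[1])-h:int(c[1])+h,int(c[0])-h:int(c[0])+h,::-1],(k,k),interpolation=cv2.INTER_CUBIC)
    fn=f"pics/L{o['clock']:.2f}.png"; cv2.imwrite(fn,np.hstack([f(w['pixels'],(320,150),150,400),f(s['pixels'],(420,300),50,400)])); print(fn)
    hsv=cv2.cvtColor(w['pixels'],cv2.COLOR_RGB2HSV); R=hsv[0:160,262:378]
    m=((R[...,1]<135)&(R[...,2]>120)).astype(np.uint8)
    n,l,st,c=cv2.connectedComponentsWithStats(m)
    for i in range(1,n):
        if st[i][4]>60: print('pale',st[i]+[262,0,0,0,0],(c[i]+[262,0]).round(1))
    for x in tongs(w,(230,60,410,190),75): print('pad',x[0],x[1].round(1))
E
python3 -u -c "from h import *; look()"
```

```text
{'clock': np.float64(8.0), 'position': array([0.4617, 0.1864, 0.0227]), 'force': array([ 0.5092,  0.3761, -1.3206]), 'width': np.float64(0.5459)}
pics/L8.00.png
pale [ 279    0   98   83 5876] [327.3  36.2]
pad [ 248   89   23   71 1133] [259.1 122.4]
pad [ 370   89   25   72 1182] [382.1 123.1]
```

```bash
python3 -u - <<'E'
from h import *
w=dict(np.load('pics/w8.00.npz')); o=status.observe()['position']
h=ray(w,327.5,34.5,.05); a=ray(w,259.1,122.4,o[2]+.011); b=ray(w,382.1,123.1,o[2]+.011); j=(a+b)/2
u=np.array([np.cos(.4565),np.sin(.4565)]); n=np.array([-u[1],u[0]])
D=(h-j)[:2]; print(h,j,'along',D@u,'lat left',D@n, w['R'].round(3))
for p in ((259,92),(382,92),(327,34),(327,60),(259,130)): print(p, w['z_map'][p[1],p[0]])
E
```

```text
[0.5597458  0.23137943 0.05      ] [0.5355488  0.2215414  0.03359485] along 0.026055939234293463 lat left -0.001835634378408721 [[ 0.447 -0.894  0.001]
 [-0.851 -0.425  0.309]
 [-0.276 -0.139 -0.951]]
(259, 92) 0.13587834
(382, 92) 0.136697
(327, 34) 0.11655934
(327, 60) 0.11911312
(259, 130) 0.14050673
```

View pics/L8.00.png

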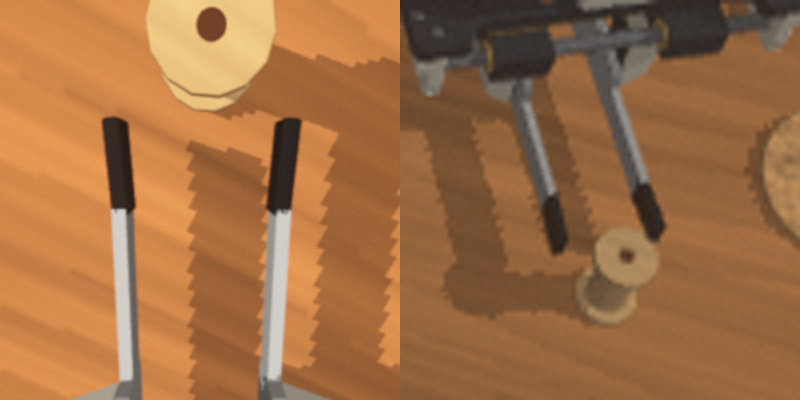

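Spool head hole is at wrist column 328 and the jaw midline at 320.7, so the spool is about 2 mm to the right with 29 mm left to go. Advancing with that correction.

>>> {"method": "jog_arm", "body": {
  "commands": "-0.09 0.018 0.004 0 0 0 0; -0.09 0.024 0.011 0 0 0 0; -0.09 0.024 0.011 0 0 0 0; -0.09 0.023 0.011 0 0 0 0; -0.09 0 0 0 0 0 0"
}}

```text
clock: 8.6
position: [0.4885, 0.1976, 0.0228]
ee_rot: [-2.672, 1.651, -0.002]
force: [0.6, -0.2, -0.8]
width: 0.547
```

```bash
python3 -u -c "from h import *; look()"; ls pics/L*
```

```text
{'clock': np.float64(8.6), 'position': array([0.4885, 0.1976, 0.0228]), 'force': array([ 0.5502, -0.1558, -0.7895]), 'width': np.float64(0.5472)}
pics/L8.60.png
pale [ 276   70   91   90 6095] [321.3 116.2]
pad [ 248   89   23   72 1163] [259.1 123.1]
pad [ 370   89   25   73 1207] [382.  123.7]
pics/L8.00.png
pics/L8.60.png
```

View pics/L8.60.png

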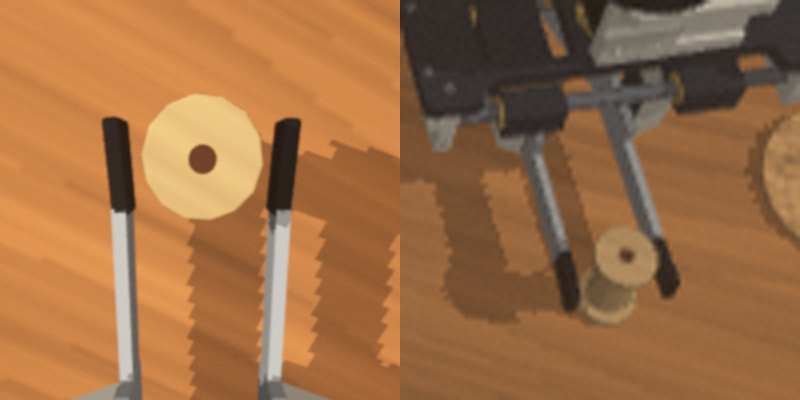

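Spool head centre is at wrist (321.5,118.5) and the pad midpoint at (320.6,123.4): centred laterally, about 2 mm ahead of the pad centre. Close gradually.

>>> {"method": "jog_arm", "body": {
  "commands": "-0.06 0 0 0 0 0 0; -0.03 0 0 0 0 0 0; 0 0 0 0 0 0 0; 0.03 0 0 0 0 0 0; 0.06 0 0 0 0 0 0",
  "force": 30
}}

```text
clock: 9.2
position: [0.487, 0.1969, 0.0228]
ee_rot: [2.672, -1.652, -0.0]
force: [-0.6, -0.1, -1.7]
width: 0.474
```

>>> {"method": "jog_arm", "body": {
  "commands": "0.08 0 0 0 0 0 0; 0.1 0 0 0 0 0 0; 0.12 0 0 0 0 0 0; 0.15 0 0 0 0 0 0; 0.3 0 0 0 0 0 0"
}}

```text
clock: 9.7
position: [0.4871, 0.1969, 0.0228]
ee_rot: [2.672, -1.653, 0.0]
force: [0.2, -1.2, -1.1]
width: 0.424
```

>>> {"method": "jog_arm", "body": {
  "commands": "0.3 0 0 0 0 0 0; 0.3 0 0 0 0 0 0; 0.3 0 0 0 0 0 0; 0.3 0 0 0 0 0 0; 0.3 0 0 0 0 0 0"
}}

```text
clock: 10.2
position: [0.4871, 0.1969, 0.0227]
ee_rot: [2.672, -1.653, 0.0]
force: [0.2, 0.4, -1.0]
width: 0.427
```

```bash
python3 -u -c "from h import *; look()"
```

```text
{'clock': np.float64(10.2), 'position': array([0.4871, 0.1969, 0.0227]), 'force': array([ 0.1927,  0.3508, -1.0191]), 'width': np.float64(0.4271)}
pics/L10.20.png
pale [ 276   68   91   92 6229] [321.3 114.9]
pad [282 141  13  19 126] [286.5 152.2]
pad [347 143  15  19 117] [355.2 152.7]
```

Width is 39.3 mm, as expected on the waist. Lift gently.

>>> {"method": "jog_arm", "body": {
  "commands": "0.3 0 0 0.01 0 0 0; 0.3 0 0 0.02 0 0 0; 0.3 0 0 0.03 0 0 0; 0.3 0 0 0.03 0 0 0; 0.3 0 0 0.01 0 0 0"
}}

```text
clock: 10.8
position: [0.4877, 0.1972, 0.0541]
ee_rot: [-2.671, 1.652, -0.001]
force: [0.3, -1.0, -1.4]
width: 0.43
```

```bash
python3 -u -c "from h import *; look()"
```

```text
{'clock': np.float64(10.8), 'position': array([0.4877, 0.1972, 0.0541]), 'force': array([ 0.3201, -0.9855, -1.3541]), 'width': np.float64(0.4302)}
pics/L10.80.png
pale [ 276   68   90   92 6203] [321.  114.8]
pad [282 141  13  19 112] [286.5 151.6]
pad [347 143  14  18 141] [354.9 153.3]
```

View pics/L10.80.png

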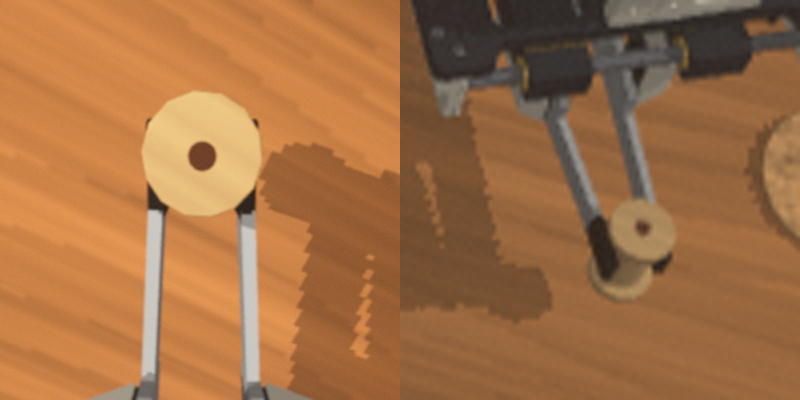

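The spool is off the table, upright, with its head unchanged at wrist (321,115) and the pads on the waist. Raise, then move over the mat.

>>> {"method": "jog_arm", "body": {
  "commands": "0.3 0 0 0.03 0 0 0; 0.3 0 0 0.06 0 0 0; 0.3 0 0 0.07 0 0 0; 0.3 0 0 0.06 0 0 0; 0.3 0 0 0.03 0 0 0"
}}

```text
clock: 11.4
position: [0.4876, 0.197, 0.1293]
ee_rot: [-2.671, 1.652, -0.001]
force: [0.8, 0.0, -2.6]
width: 0.428
```

>>> {"method": "jog_arm", "body": {
  "commands": "0.3 -0.01 0.01 0 0 0 0; 0.3 -0.025 0.03 0 0 0 0; 0.3 -0.04 0.045 0 0 0 0; 0.3 -0.045 0.05 0 0 0 0; 0.3 -0.045 0.05 0 0 0 0"
}}

```text
clock: 11.9
position: [0.4357, 0.2533, 0.1266]
ee_rot: [2.671, -1.651, -0.001]
force: [-0.2, 1.2, -2.2]
width: 0.427
```

>>> {"method": "jog_arm", "body": {
  "commands": "0.3 -0.045 0.05 0 0 0 0; 0.3 -0.045 0.05 0 0 0 0; 0.3 -0.035 0.035 0 0 0 0; 0.3 -0.025 0.025 0 0 0 0; 0.3 -0.01 0.012 0 0 0 0"
}}

```text
clock: 12.4
position: [0.3879, 0.3049, 0.127]
ee_rot: [2.672, -1.649, -0.001]
force: [0.4, -0.3, -0.7]
width: 0.427
```

>>> {"method": "jog_arm", "body": {
  "commands": "0.3 0 0 0 0 0 0; 0.3 0 0 0 0 0 0; 0.3 0 0 0 0 0 0; 0.3 0 0 0 0 0 0; 0.3 0 0 0 0 0 0"
}}

```text
clock: 12.9
position: [0.3899, 0.3037, 0.1278]
ee_rot: [-2.671, 1.654, -0.0]
force: [0.1, -0.7, -1.3]
width: 0.425
```

```bash
python3 -u - <<'E'
from h import *
look()
o=status.observe(); 
s,t=grab('scene','sF'),grab('top','tF')
w=dict(np.load(f"pics/w{o['clock']:.2f}.npz"))
K=w; z=o['position'][2]-.0228+.05
print('head wrist',ray(w,321.3,118,z))
f=lambda im,c,h,k: cv2.resize(im[int(c[1])-h:int(c[1])+h,int(c[0])-h:int(c[0])+h,::-1],(k,k),interpolation=cv2.INTER_CUBIC)
c=proj(s,[.465,.341,.08]); print(c, 'scene pred head',proj(s,[.465,.341,z]),'foot',proj(s,[.465,.341,z-.05]),'mat',proj(s,[.465,.341,.005]))
print('top pred head',proj(t,[.465,.341,z]))
cv2.imwrite('pics/F.png',np.hstack([f(s['pixels'],c,60,400),f(t['pixels'],(160,245),60,400)]))
E
```

```text
{'clock': np.float64(12.9), 'position': array([0.3899, 0.3037, 0.1278]), 'force': array([ 0.0758, -0.6865, -1.2617]), 'width': np.float64(0.4252)}
pics/L12.90.png
pale [302  48  15  18  99] [308.9  57.7]
pale [ 262   49  116  111 7679] [319.7 110.8]
pad [282 141  13  19 126] [286.5 152.2]
pad [348 143  13  18 136] [355.  153.2]Traceback (most recent call last):
  File "<stdin>", line 5, in <module>
    fid = stack.enter_context(open(os.fspath(file), "rb"))
                              ~~~~^^^^^^^^^^^^^^^^^^^^^^^
FileNotFoundError: [Errno 2] No such file or directory: 'pics/w13.00.npz'
```

```bash
python3 -u - <<'E'
from h import *
o=status.observe(); print(o['position'],o['width'],np.abs(o['dq']).max())
s,t=[dict(np.load(f'pics/{n}.npz')) for n in('sF','tF')]
w=dict(np.load("pics/w12.90.npz")); z=o['position'][2]-.0228+.05
print('head wrist',ray(w,321.3,117,z))
f=lambda im,c,h,k: cv2.resize(im[int(c[1])-h:int(c[1])+h,int(c[0])-h:int(c[0])+h,::-1],(k,k),interpolation=cv2.INTER_CUBIC)
c=proj(s,[.465,.341,.08]).round(); print(c,'scene pred head',proj(s,[.465,.341,z]).round(1),'foot',proj(s,[.465,.341,z-.05]).round(1),'mat',proj(s,[.465,.341,.005]).round(1))
cv2.imwrite('pics/F.png',np.hstack([f(s['pixels'],c,60,400),f(w['pixels'],(320,150),150,400)]))
a=dict(np.load('pics/scene0.npz'))
df=cv2.absdiff(a['pixels'],s['pixels']).max(2)
for n,X in dict(jar=(.612,-.053,.03),thimble=(.591,.1,.012),tape=(.70,.004,.018),mush=(.665,.288,.05),gauge=(.641,-.319,.003)).items():
    u,v=proj(s,X).astype(int); print(n,(u,v),np.percentile(df[v-12:v+12,u-12:u+12],[50,95]))
E
```

```text
[0.38967675 0.30398584 0.12775926] 0.4267202006920579 0.0011188885787428297
head wrist [0.46642343 0.34003918 0.15495926]
[496. 277.] scene pred head [511.1 256.1] foot [500.5 270.4] mat [482.3 295. ]
jar (np.int64(271), np.int64(297)) [5. 7.]
thimble (np.int64(350), np.int64(314)) [4. 6.]
tape (np.int64(284), np.int64(350)) [5. 7.]
mush (np.int64(447), np.int64(375)) [3. 6.]
gauge (np.int64(145), np.int64(278)) [4. 7.]
```

View pics/F.png

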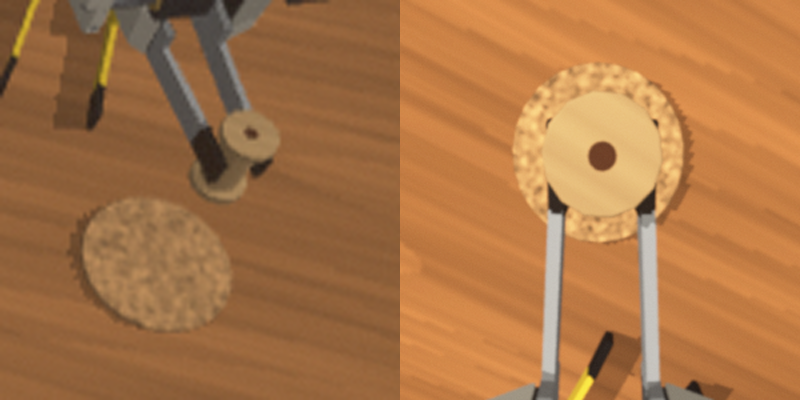

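Final view: the spool head is at scene (511,257), against (511,256) predicted for the mat centre. It stands upright with its foot visible below the jaws, and in the wrist view it is concentric with the mat. It is not moving, so I'm handing in.

```bash
python3 -c "from h import *; print(arm.sign_off())"
```

```text
the job is handed in; nothing more can be done
None
```

The steel tongs are holding the spool upright and still over the middle of the cork mat, and I handed the job in at about 13 s of the 38 s allowed. I gripped the tongs' plates, slid the open jaws around the spool's waist, closed them with 30 N, lifted, and carried it over.

**Last checks:**
- **Grip:** the plates were 39 mm apart and the joints were still.
- **Position:** in the scene camera the spool head was 1–2 px from where it should be over the mat's centre. The wrist camera put it within 2 mm.
- **Height:** the spool's foot is about 10 cm above the mat, worked out from the arm's height rather than measured directly.
- **Other objects:** the image patches of the jar, thimble, tape, mushroom and gauge showed no change from the start. I did not compare the other-coloured tongs, but the arm never came near them.

**Disagreements:** the cameras differed by 2–3 mm on where the tongs lay, and the arm's reported position wandered by a few millimetres. I corrected for both using the wrist view before closing the jaws. Two of my analysis scripts crashed, and I fixed or re-ran them; neither moved the arm.

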